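# Nest the handled tote in the base tote

### The arm

A 6-joint arm with a two-finger parallel gripper is mounted at the origin on the work surface. World frame = base frame: x ahead of the robot, y to its left, z up, the work surface at z = 0. Lengths are in mm, angles in rad, forces in N, time in s.
With the tool pointing down it reaches from about 350 to 975 mm from the base axis. Payload 7.1 kg.
Tool frame: the origin (TCP) lies on the centre line of the jaws, within the pads' length; the fingertips stand 19 mm ahead of it and the grasp point (between the pads) is the TCP; x points along the fingers, y is the direction in which the jaws open and shut, and the axes are right-handed (so a half turn about x gives the same grasp; the last joint's range is limited). The gripper opens to 88 mm and grips with 3 to 60 N. Pads are 20 mm wide; open, the fingers measure 115 mm over their backs; the gripper's body (75 mm by 178 mm) begins 61 mm behind the grasp point.
Start: joints at [-0.019, 0.423, 1.63, -0, 1.089, -0.019], TCP at [624.984, 0.026, 241.675] pointing down, gripper open.
Joint ranges: [-3, 3], [-0.9, 2.11], [0.09, 2.58], [-1.31, 4.45], [0.11, 2.69], [-2.54, 2.54]. Speed limits (rad/s): [2.39, 2.39, 3.01, 3.14, 3.14, 3.14].

### API

Orientations are given as a unit quaternion [w, x, y, z].
In Python, from station import get_obs, vision, ctrl, finder gives the robot as it stands. The module is installed in compiled form; this text tells all that it offers.
- The arm moves only by the tool play_rows, never from a script. Its argument "deltas" is a list of rows, each a list of 3 entries, a list of its own where there are three numbers: the finger opening in mm, from 0 to 87.8, then the shift along the tool's x, y, z normalised to -1 to 1, where 1 is 120 mm, then the turn, a rotation vector about the tool's x, y, z normalised to -1 to 1, where 1 is 180 degrees. A call has 1 to 20 rows; each row is the pose to reach, as a shift and turn from the pose commanded when the call began, along the tool's axes at that moment, turning the shorter way round; what a row does not reach only later rows make up. A row lasts 1/12 s, in which the tool goes at most 41.7 mm and 7.16 degrees, less where a joint would pass 70% of its speed; a pose out of reach is approached as far as the arm can. A call with a number of a shift or a turn outside -1 to 1 is refused whole. A call with a gripper value outside its range is refused whole. The fingers move at their own pace and stop on an object; "squeeze" is the grip in N (left out, the last holds). Time passes only in rows, so rows that repeat a pose let the fingers close. It gives the time, the measured TCP pose, the force and the opening at its end, in the units of the state.
- get_obs(): the state, without advancing time (a new reading comes with each control period).
- vision.get_image(name): name is "scene" or "side" or "wrist"; returns a dict with "color" (400x640x3 uint8, red, green, blue), "depth" (400x640 float32, mm along the optical axis (not along the pixel's ray), 0 where there is no reading), "vertical_fov" (degrees; the focal length in pixels is half the picture's height over the tangent of half this angle, whatever the lens; pixels are square), "cx", "cy" (the principal point, pixels), "rvec" (rotation vector, rad) and "tvec" (3), from world to camera coordinates, as OpenCV has them; the wrist camera has in their place "tool_from_camera" (4x4, takes a point from camera to tool coordinates, whose origin is the TCP and whose axes are the tool frame's). Camera axes: x right, y down, z forward; pixel columns grow to the right and rows downward; lengths in mm; the calibration is good to about 2 mm. A picture is of the moment at which its call begins: read the wrist's pose just before it.
- ctrl.hand_in(): hands the job in, once; it reports no verdict.
Trained networks look in a picture, given as the dict that the camera call returned (one of the last four; its "shot" number tells which), for a name from the list of things; names that differ only in an ending like _2 or _b are one class to them, and where a whole thing is asked for, a point or a joint stands for the part that bears it (a point fixed in the world has none). Each returns a list of dicts, best first, with "p" (0 to 1); they miss things now and then, are a little off and sometimes report something else, mostly with a low value. They report only what shows in the picture. A call takes as long as a camera call. They do not tell look-alikes from the thing itself.
- finder.silhouettes(picture, query): "mask" (400x640 bool, what is visible of it) and "extent" ([left, top, right, bottom] in pixels, round what is visible of it).
The state is a dict: "time_s": time; "joints": joint angles; "qd": joint speeds; "tau": joint torques, N m; "eef_pos": TCP position; "eef_rot": TCP orientation; "force": force on the tool from outside, world axes, zero at the start; "moment": the same for the moment, N m; "grip_width": finger opening in mm.
Only numpy, scipy, OpenCV 4.12 (cv2) and the standard library are available. Lean on these libraries where they do the work, as an engineer would, in place of code of your own. Each camera call takes 0.05 s, during which the arm holds its last target. There are 200 camera calls.

### The job

Put the empty handled tote away by nesting it in the base tote that stands in the wooden dock tray. It stands the wrong way round, so that it would only stack on the rim: turn it half a turn so both label plates point the same way, feel for where it drops into the slots without forcing it, and ease it down (no dropping) until it sits level and fully home on the base tote's floor, then let go. Leave the bowl, jar and carton alone.

Things in the scene. Friction and masses are not known exactly. Their poses are not given: they have to be found in the camera images.
- tote: Loose grey plastic tote, empty, 0.28-0.56 kg. Origin: centre of its underside, z up. Body 150 mm (x) by 100 mm (y), 72 mm high, walls 3 mm. Each long (y) side has two upright ribs, full height down to the underside, 16 mm wide along x, standing out 10 mm, centred at x = +50 and x = -26 mm. It starts on the counter, its +x end roughly opposite (within 1.1 rad) to the dock's +x.
- tote_post (a point): Grip point on the tote's square carry post, on the tote's centre line 105 mm above its underside. The post is 30 x 30 mm, faces along the tote's x and y, and rises from the floor to 125 mm above the underside; above the 72 mm rim it can be gripped across either pair of faces.
- tote_front (a point): Blank white label plate on the tote's +x end: 75 mm from its centre, 62 mm above the underside.
- dock: Fixed wooden dock tray, 224 mm (x) by 154 mm (y), kerbs 22 mm high. Origin: centre of its underside, on the counter, z up. A grey base tote stands in it, 170 x 132 mm outside, square to it, centred in y, but up to 18 mm off-centre either way along the dock's x: not measured, find it by feel or sight. It slides in this play if pushed with over about 10 N; it cannot lift out; pressed, it sinks on a foam pad, 4 N per mm, 6 mm at most.
- dock_rim (a point): Point over the dock's centre at the height of the base tote's flat rim, 68 mm above the dock's origin. Each long side of the base tote has two slots open at the top, 20 mm wide along x, centred at x = +50 and -26 mm from the base tote's own centre; between them the rim is a flat ledge 12 mm wide. Square edges, no lead-in: ribs that miss the slots land on the ledge and the tote stacks here.
- dock_seat (a point): Point over the dock's centre at the height of the base tote's floor, 13 mm above the dock's origin: where the tote's underside ends when nested. Inside the base tote is 158 x 108 mm, 126 mm across the slots, which run down to the floor: nesting the same way round leaves 2 mm either way along x, 3 mm along y. Contact force of the tote on base tote or dock must stay below 40 N.
- dock_front (a point): Middle of the dock's +x end, 112 mm from its centre, 22 mm above the counter. The base tote's own blank label plate is on this end too.
- bowl: Bystander: glass bowl 120 mm across, 55 mm high; origin at the centre of its underside.
- jar: Bystander: small amber jar, 56 mm across, 55 mm high; origin at the centre of its underside.
- carton: Bystander: white product carton lying flat, 90 x 45 x 40 mm; origin at the centre of its underside.
There are look-alikes about, which are no part of the job. Leave any orange or yellow look-alike of the tote alone.

How it is judged:
By the outcome, as a careful person would: the job done as asked, in the order asked, and still so for the second after the job is handed in, with the robot touching nothing.
It also fails if it takes over 58 s, if anything falls off the work surface, if the arm or the gripper's body presses on something with over 40 N, if the wrist force passes 120 N, or if a joint passes its speed limit or range.

## Working session

There is one attempt and no reset: what is moved stays moved. The work goes in short steps, Python scripts to look and compute and a tool call to move; the robot and the scene stay as the last step left them, time stands still between calls to the robot, and variables do not carry over. Pictures are saved under pics/ and viewed, about 8 in all and at most 12, crops included, and the job is handed in when it is done.

Besides the shell and the picture viewer there is one more tool, called after "Call:" as name([rows], argument=value, ...), one row to a line, values as JSON. play_rows: Moves the arm, as the interface text tells. Scaled input: -1 to 1 covers 120 mm each way for a shift and 180 degrees each way for a turn. Its arguments: {"type":"object","properties":{"deltas":{"type":"array"},"squeeze":{"type":"number"}},"required":["deltas"]}

```bash
mkdir -p pics; cat > h.py <<'E'
import numpy as np, cv2
from scipy.spatial.transform import Rotation as R
from station import get_obs, vision, ctrl, finder
def cam(p,obs=None):
    f=200/np.tan(np.radians(p["vertical_fov"])/2)
    if "rvec" in p:
        Rm=cv2.Rodrigues(np.array(p["rvec"],float))[0]; t=np.array(p["tvec"],float).ravel()
        return f,Rm.T,-Rm.T@t
    T=np.array(p["tool_from_camera"]); q=obs["eef_rot"]; Rt=R.from_quat([q[1],q[2],q[3],q[0]]).as_matrix()
    return f,Rt@T[:3,:3],Rt@T[:3,3]+np.array(obs["eef_pos"])
def cloud(p,obs=None):
    f,Rm,c=cam(p,obs); d=p["depth"]; v,u=np.mgrid[:400,:640]
    P=np.stack([(u-p["cx"])/f*d,(v-p["cy"])/f*d,d],-1)@Rm.T+c
    P[d<=0]=np.nan; return P
def save(p,n): cv2.imwrite("pics/"+n,p["color"][:,:,::-1])
E
python3 - <<'E'
from h import *
print(get_obs())
for n in ["scene","side","wrist"]:
    o=get_obs();p=vision.get_image(n); save(p,n+"0.png"); P=cloud(p,o); np.savez("/tmp/"+n+".npz",P=P,c=p["color"])
    for q in ["tote","dock","tote_front","dock_front"]:
        for r in finder.silhouettes(p,q)[:4]:
            X=P[r["mask"]]; print(n,q,round(r["p"],2),r["extent"],np.nanmedian(X,0).round(),np.nanmax(X[:,2]).round())
a=[cv2.imread(f"pics/{n}0.png") for n in ["scene","side"]]
cv2.imwrite("pics/a.png",cv2.resize(np.vstack(a),(480,600)))
E
```

```text
{'time_s': 0.0, 'joints': array([-1.89941567e-02,  4.23837242e-01,  1.63067880e+00, -2.31945078e-05,
        1.08860217e+00, -1.90219464e-02]), 'qd': array([ 1.35814961e-03,  1.96902564e-03, -5.31859397e-06,  1.12224996e-03,
       -1.11425314e-03,  8.58768025e-05]), 'tau': array([ 1.28069914e-03, -5.44622147e+01, -2.73670936e+01,  6.42951974e-02,
        2.27214623e-02, -1.51321510e-04]), 'eef_pos': array([6.24475677e+02, 3.33576574e-02, 2.40908325e+02]), 'eef_rot': array([ 0.49962596,  0.49961091,  0.50039303, -0.50036952]), 'force': array([-0.25677907, -0.17248098,  0.10075776]), 'moment': array([ 0.03255785,  0.03824094, -0.02945071]), 'grip_width': 87.9169393620542}
scene tote 0.97 [353.7, 187.2, 419.5, 259.0] [588. 234.  46.] 128.0
scene tote 0.74 [437.3, 193.9, 520.9, 258.7] [595. 449.  46.] 128.0
scene tote 0.7 [345.2, 142.0, 407.8, 192.8] [381. 232.  47.] 128.0
scene tote 0.64 [371.9, 257.5, 435.7, 344.5] [815. 251.  40.] 129.0
scene dock 0.63 [152.0, 174.6, 244.3, 251.9] [ 542. -225.   24.] 74.0
scene tote_front 0.93 [348.8, 140.3, 406.4, 193.5] [381. 233.  48.] 128.0
scene
[... 774 characters left out ...]
 tote_front 0.71 [315.3, 243.6, 390.1, 311.4] [354. 253.  46.] 128.0
side tote_front 0.66 [200.4, 181.1, 261.9, 239.8] [787. 268.  49.] 130.0
side tote_front 0.58 [256.7, 209.6, 324.6, 271.8] [566. 254.  46.] 130.0
side dock_front 0.7 [360.4, 154.7, 440.3, 208.3] [ 511. -200.   33.] 74.0
wrist tote 0.89 [204.2, 0.0, 335.3, 31.0] [547. 175.  36.] 74.0
wrist tote 0.65 [0.0, 1.2, 134.0, 39.5] [394. 172.  33.] 74.0
wrist dock 0.97 [175.1, 268.2, 332.9, 361.9] [ 538. -238.   13.] 329.0
wrist tote_front 0.68 [208.8, 0.0, 335.9, 26.9] [547. 175.  39.] 74.0
wrist tote_front 0.57 [0.0, 0.0, 136.9, 42.5] [394. 172.  34.] 74.0
wrist dock_front 0.97 [172.0, 266.8, 333.5, 360.5] [ 539. -237.   13.] 329.0
```

View pics/scene0.png

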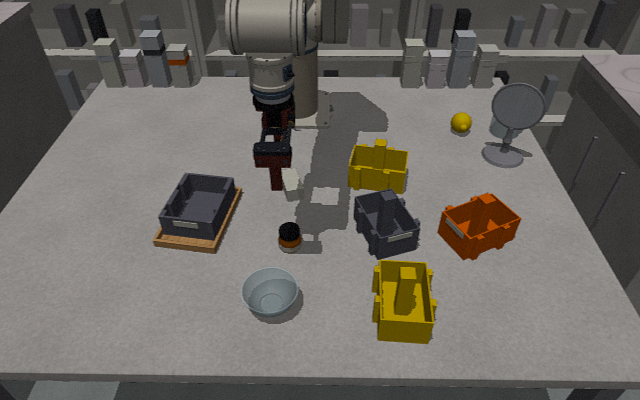

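View pics/side0.png

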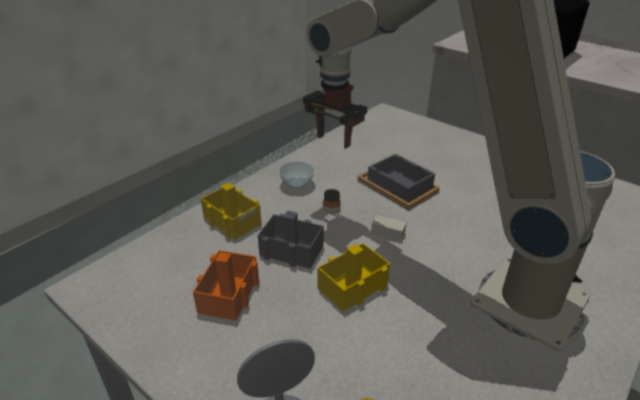

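Candidates for the tote in the scene view are grey (387,222), yellow (378,167), yellow (404,300) and orange (480,225). Only the grey one fits the description. The dock with its grey base tote is at (200,210). Next I'll enlarge both and build a top-down map to get their headings.

```bash
cat > top.py <<'E'
from h import *
W={}
def topmap(names,x0,y0,n=300,s=1.0):
    im=np.zeros((n,n,3),np.uint8); z=np.full((n,n),-1.)
    for m in names:
        d=np.load(f"/tmp/{m}.npz"); P=d["P"].reshape(-1,3); c=d["c"].reshape(-1,3)
        k=np.isfinite(P[:,0])&(P[:,2]<140)&(P[:,2]>-10)
        for p,cc in zip(P[k],c[k]):
            i,j=int((p[0]-x0)/s),int((p[1]-y0)/s)
            if 0<=i<n-1 and 0<=j<n-1 and p[2]>z[i,j]: im[i:i+2,j:j+2]=cc[::-1]; z[i:i+2,j:j+2]=p[2]
    return im,z
E
python3 - <<'E'
from top import *
s=cv2.imread("pics/scene0.png")
A=cv2.resize(s[165:265,140:260],(400,333),interpolation=cv2.INTER_CUBIC);B=cv2.resize(s[180:264,345:445],(400,333),interpolation=cv2.INTER_CUBIC)
cv2.imwrite("pics/crop1.png",cv2.convertScaleAbs(np.hstack([A,B]),alpha=1.6))
P=np.vstack([np.load(f"/tmp/{n}.npz")["P"].reshape(-1,3) for n in ["scene","side","wrist"]])
def box(c,r,lo,hi):
    k=(np.hypot(P[:,0]-c[0],P[:,1]-c[1])<r)&(P[:,2]>lo)&(P[:,2]<hi); Q=P[k][:,:2].astype(np.float32)
    return len(Q),cv2.minAreaRect(Q),Q.mean(0)
for n in ["scene","side","wrist"]:
    P=np.load(f"/tmp/{n}.npz")["P"].reshape(-1,3)
    for a in [((588,240),115,62,80),((588,240),60,118,132),((540,-225),130,60,78),((540,-225),150,17,28)]:
        try: print(n,a,box(*a))
        except Exception as e: print(n,a,"none")
E
```

```text
scene ((588, 240), 115, 62, 80) (770, ((576.3355102539062, 237.94549560546875), (156.74525451660156, 120.95794677734375), 19.542020797729492), array([587.4928 , 239.14485], dtype=float32))
scene ((588, 240), 60, 118, 132) (146, ((576.6701049804688, 238.20559692382812), (30.721494674682617, 31.851394653320312), 21.538463592529297), array([578.68353, 237.65376], dtype=float32))
scene ((540, -225), 130, 60, 78) (929, ((519.7861938476562, -221.1812744140625), (135.31143188476562, 178.3861846923828), 81.51065063476562), array([ 528.12286, -222.42522], dtype=float32))
scene ((540, -225), 150, 17, 28) (920, ((529.9786987304688, -223.3802947998047), (155.97872924804688, 225.45567321777344), 81.41606140136719), array([ 562.924  , -212.36888], dtype=float32))
side ((588, 240), 115, 62, 80) (574, ((574.281005859375, 242.1253662109375), (153.63487243652344, 123.60855865478516), 19.769716262817383), array([569.0849 , 249.71295], dtype=float32))
side ((588, 240), 60, 118, 132) (106, ((573.0911254882812, 241.138916015625), (30.290721893310547, 32.233360290527344), 14.304815292358398), array([571.92
[... 450 characters left out ...]
45.9454345703125, 173.3616485595703), (59.55846405029297, 10.522161483764648), 1.2042418718338013), array([540.6126 , 173.31743], dtype=float32))
wrist ((588, 240), 60, 118, 132) (0, ((0.0, 0.0), (0.0, 0.0), 0.0), array([nan, nan], dtype=float32))
wrist ((540, -225), 130, 60, 78) (518, ((570.8648071289062, -172.0922393798828), (49.79325866699219, 108.99405670166016), 57.807395935058594), array([ 583.2467 , -177.14766], dtype=float32))
wrist ((540, -225), 150, 17, 28) (610, ((527.0523071289062, -214.62728881835938), (142.17459106445312, 222.3807373046875), 81.45472717285156), array([ 540.7923 , -230.04613], dtype=float32))<stdin>:8: RuntimeWarning: Mean of empty slice.
  ret = um.true_divide(
```

View pics/crop1.png

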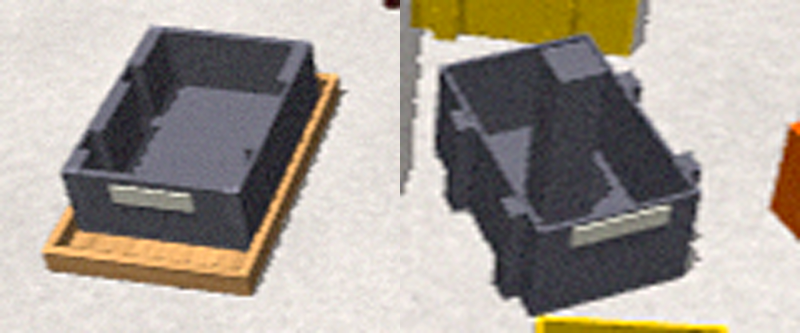

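The grey tote's plate faces world +x, at crop pixel (620,227). The base tote shows a plate facing the same way at (150,197), which contradicts "wrong way round", so I need an overhead look at both before trusting either plate.

```bash
python3 - <<'E'
from h import *
o=get_obs();q=o["eef_rot"];print(R.from_quat([q[1],q[2],q[3],q[0]]).as_matrix().round(3))
p=vision.get_image("wrist");print(np.array(p["tool_from_camera"]).round(3),p["vertical_fov"])
E
```

```text
[[ 0.  1.  0.]
 [-0.  0. -1.]
 [-1.  0.  0.]]
[[   0.      -0.255    0.967 -142.877]
 [   1.       0.      -0.      -0.871]
 [  -0.       0.967    0.255  -68.634]
 [   0.       0.       0.       1.   ]] 67.58095237957025
```

Call:
play_rows([
  [87.8, [-0.42, -0.87, 1.0], [0, 0, 0]],
  [87.8, [-0.42, -0.87, 1.0], [0, 0, 0]],
  [87.8, [-0.42, -0.87, 1.0], [0, 0, 0]],
  [87.8, [-0.42, -0.87, 1.0], [0, 0, 0]],
  [87.8, [-0.42, -0.87, 1.0], [0, 0, 0]],
])

```text
time_s: 1.22
eef_pos: [517.8, -123.8, 294.3]
eef_rot: [-0.5, -0.501, -0.498, 0.501]
force: [1.3, 0.1, 0.1]
grip_width: 88.0
```

Call:
play_rows([
  [87.8, [0, 0, 0.54], [0, 0, 0]],
  [87.8, [0, 0, 0.54], [0, 0, 0]],
  [87.8, [0, 0, 0.54], [0, 0, 0]],
  [87.8, [0, 0, 0.54], [0, 0, 0]],
  [87.8, [0, 0, 0.54], [0, 0, 0]],
])

```text
time_s: 1.63
eef_pos: [520.6, -184.1, 291.8]
eef_rot: [0.5, 0.5, 0.5, -0.5]
force: [0.5, -0.4, 0.9]
grip_width: 87.8
```

```bash
python3 - <<'E'
from h import *
o=get_obs();p=vision.get_image("wrist");save(p,"w1.png");P=cloud(p,o);np.savez("/tmp/w1.npz",P=P,c=p["color"])
print(o["time_s"],o["eef_pos"],o["force"])
E
python3 - <<'E'
import sys; sys.path.insert(0,'.')
import cv2; im=cv2.imread('pics/w1.png'); cv2.imwrite('pics/w1b.png',cv2.convertScaleAbs(im,alpha=1.8))
E
```

```text
1.6333 [ 520.57264841 -184.11982618  291.79507257] [ 0.47466577 -0.41608763  0.87860852]
```

View pics/w1b.png

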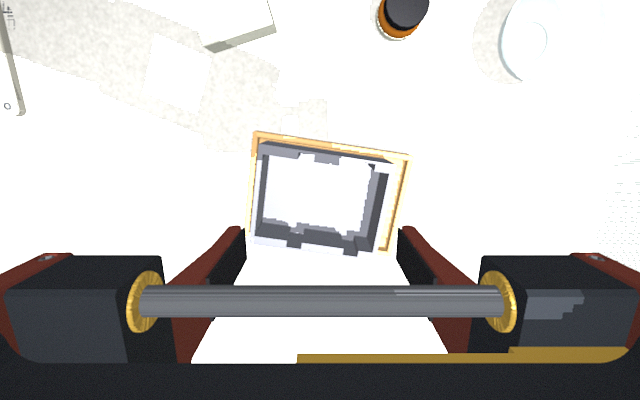

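```bash
python3 - <<'E'
from top import *
P=np.load("/tmp/w1.npz")["P"].reshape(-1,3)
a=np.radians(-8.5);c=np.array([528,-219]);u=np.array([np.cos(a),np.sin(a)]);v=np.array([-u[1],u[0]])
X=(P[:,:2]-c)@u;Y=(P[:,:2]-c)@v;Z=P[:,2]
k=(abs(X)<130)&(abs(Y)<90)
im=np.zeros((180,260),np.uint8)
o=np.argsort(Z[k])
for x,y,z in zip(X[k][o],Y[k][o],Z[k][o]): im[int(90-y)-1:int(90-y)+1,int(x+130)-1:int(x+130)+1]=np.clip(z*2.5+40,0,255)
cv2.imwrite("pics/hm.png",cv2.resize(im,(780,540),interpolation=cv2.INTER_NEAREST))
# profile along x of rim points
for lo,hi in [(52,65),(-65,-52)]:
    s=k&(Y>lo)&(Y<hi); print([(b,int(np.nanmedian(Z[s&(X>b)&(X<b+5)])) if (s&(X>b)&(X<b+5)).sum()>3 else None) for b in range(-110,100,5)])
E
```

```text
[(-110, 21), (-105, 7), (-100, 361), (-95, 364), (-90, 370), (-85, 372), (-80, 373), (-75, 373), (-70, 374), (-65, 370), (-60, 368), (-55, 368), (-50, 369), (-45, 369), (-40, 370), (-35, 387), (-30, 387), (-25, 387), (-20, 387), (-15, 386), (-10, 386), (-5, 385), (0, 385), (5, 385), (10, 386), (15, 386), (20, 387), (25, 376), (30, 385), (35, 386), (40, 377), (45, 376), (50, 376), (55, 374), (60, 67), (65, 67), (70, 67), (75, 7), (80, 7), (85, 7), (90, 7), (95, 7)]
[(-110, 20), (-105, None), (-100, 67), (-95, 67), (-90, 46), (-85, 50), (-80, 50), (-75, 49), (-70, 47), (-65, 49), (-60, 49), (-55, 49), (-50, 40), (-45, 12), (-40, 12), (-35, 12), (-30, 24), (-25, 47), (-20, 49), (-15, 48), (-10, 50), (-5, 47), (0, 49), (5, 46), (10, 48), (15, 48), (20, 50), (25, 45), (30, 12), (35, 12), (40, 12), (45, 30), (50, 48), (55, 49), (60, 47), (65, 51), (70, 67), (75, None), (80, None), (85, None), (90, 7), (95, 7)]
```

View pics/hm.png

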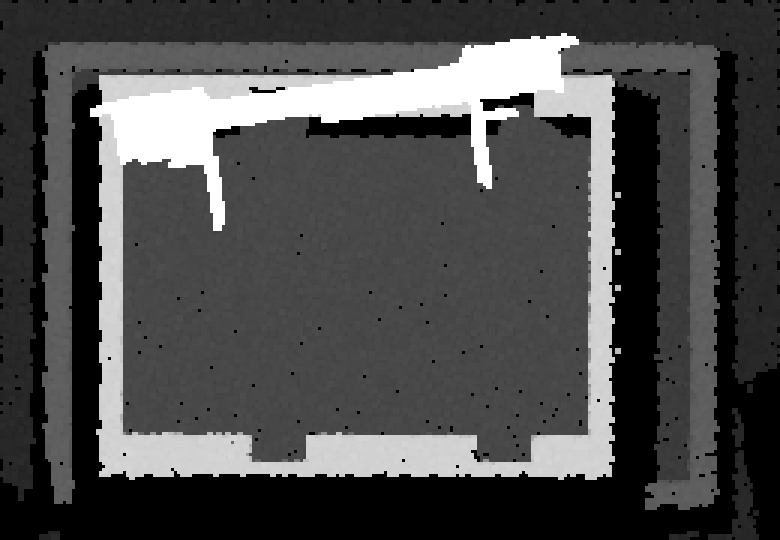

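The heightmap gives slots at −26 and +50 mm from the base tote's centre, measured toward world +x. So dock +x points along world −8.5°, matching its plate, and the base tote sits 11.5 mm to −x of the dock centre. Next I'll look at the grey tote from above.

Call:
play_rows([
  [87.8, [-0.4, 0.45, -1], [0, 0, 0]],
  [87.8, [-0.4, 0.45, -1], [0, 0, 0]],
  [87.8, [-0.4, 0.45, -1], [0, 0, 0]],
  [87.8, [-0.4, 0.45, -1], [0, 0, 0]],
])

```text
time_s: 2.02
eef_pos: [576.6, -59.9, 342.1]
eef_rot: [0.501, 0.5, 0.5, -0.498]
force: [-0.2, -0.2, -0.8]
grip_width: 87.9
```

Call:
play_rows([
  [87.8, [0, 0, -1], [0, 0, 0]],
  [87.8, [0, 0, -1], [0, 0, 0]],
  [87.8, [0, 0, -1], [0, 0, 0]],
  [87.8, [0, 0, -1], [0, 0, 0]],
])

```text
time_s: 2.35
eef_pos: [573.8, 61.3, 339.8]
eef_rot: [0.501, 0.499, 0.502, -0.498]
force: [-0.4, 0.1, -0.7]
grip_width: 88.0
```

Call:
play_rows([
  [87.8, [0, 0, -1], [0, 0, 0]],
  [87.8, [0, 0, -1], [0, 0, 0]],
  [87.8, [0, 0, -1], [0, 0, 0]],
  [87.8, [0, 0, -1], [0, 0, 0]],
])

```text
time_s: 2.68
eef_pos: [573.9, 180.6, 339.7]
eef_rot: [0.501, 0.499, 0.502, -0.498]
force: [-1.1, -0.1, 1.0]
grip_width: 87.7
```

Call:
play_rows([
  [87.8, [0, 0, -0.83], [0, 0, 0]],
  [87.8, [0, 0, -0.83], [0, 0, 0]],
  [87.8, [0, 0, -0.83], [0, 0, 0]],
  [87.8, [0, 0, -0.83], [0, 0, 0]],
  [87.8, [0, 0, -0.83], [0, 0, 0]],
])

```text
time_s: 3.1
eef_pos: [574.2, 274.7, 339.5]
eef_rot: [0.501, 0.499, 0.5, -0.5]
force: [0.5, -0.2, 0.2]
grip_width: 87.3
```

```bash
python3 - <<'E'
from h import *
o=get_obs();p=vision.get_image("wrist");save(p,"w2.png");P=cloud(p,o);np.savez("/tmp/w2.npz",P=P,c=p["color"])
print(o["time_s"],o["eef_pos"],o["force"])
Q=P.reshape(-1,3)
r=(np.hypot(Q[:,0]-576,Q[:,1]-240)<60)&(Q[:,2]>118)&(Q[:,2]<132); post=cv2.minAreaRect(Q[r][:,:2].astype(np.float32)); print(r.sum(),post)
a=np.radians(20);c=np.array(post[0]);u=np.array([np.cos(a),np.sin(a)]);v=np.array([-u[1],u[0]])
X=(Q[:,:2]-c)@u;Y=(Q[:,:2]-c)@v;Z=Q[:,2];k=(abs(X)<120)&(abs(Y)<90)&(Z<140)
r=(np.hypot(X,Y)<100)&(Z>66)&(Z<76);print(cv2.minAreaRect(Q[r][:,:2].astype(np.float32)))
im=np.zeros((180,240,3),np.uint8); col=p["color"].reshape(-1,3)
o=np.argsort(Z[k])
for x,y,z,cc in zip(X[k][o],Y[k][o],Z[k][o],col[k][o]): im[int(90-y)-1:int(90-y)+1,int(x+120)-1:int(x+120)+1]=np.clip(z*1.5+40,0,255)
A=cv2.resize(im,(720,540),interpolation=cv2.INTER_NEAREST);cv2.imwrite("pics/hm2.png",A)
E
```

```text
3.1 [574.15516137 274.68036199 339.46606012] [ 0.51913954 -0.186338    0.23393484]
572 ((572.7496337890625, 240.33145141601562), (29.916372299194336, 29.860763549804688), 19.579483032226562)
((573.569091796875, 240.44717407226562), (152.26829528808594, 119.92819213867188), 19.554519653320312)
```

View pics/hm2.png

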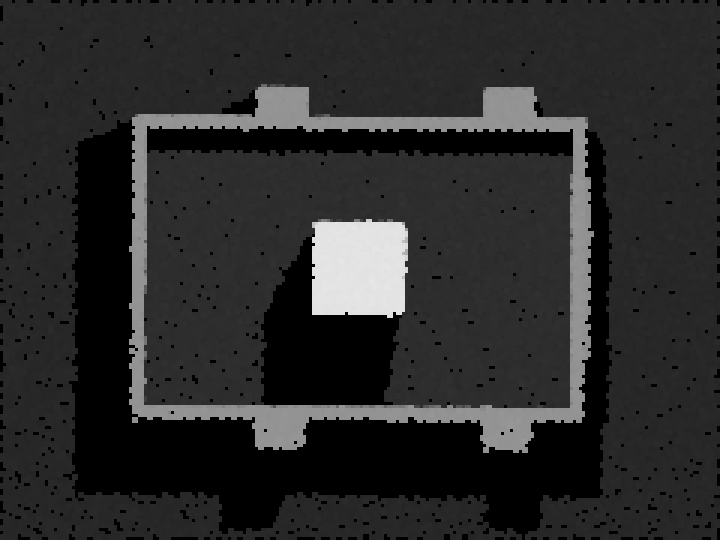

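View pics/w2.png

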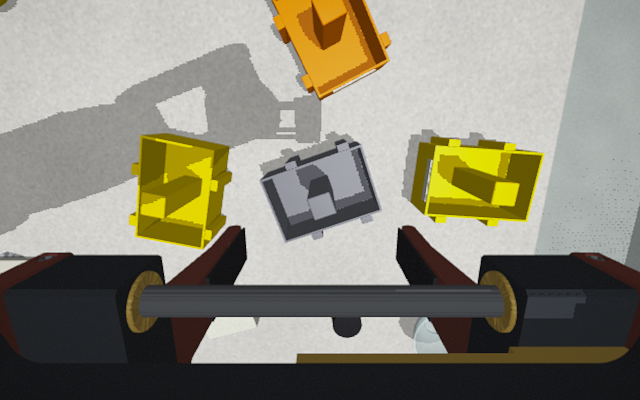

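The two views agree: the tote's ribs, at −26 and +50, and its plate both point to world +19.6°. The base tote's slots and plate point to −8.5°. The "wrong way round" premise doesn't match what I measure. A literal half turn would put ribs on the ledge, so the turn that aligns the plates is about −28°. Grasping the post now.

Call:
play_rows([
  [87.8, [0.3, -0.01, 0.29], [-0.109, 0, 0]],
  [87.8, [0.6, -0.01, 0.29], [-0.109, 0, 0]],
  [87.8, [1, -0.01, 0.29], [-0.109, 0, 0]],
  [87.8, [1, -0.01, 0.29], [-0.109, 0, 0]],
  [87.8, [1, -0.01, 0.29], [-0.109, 0, 0]],
])

```text
time_s: 3.57
eef_pos: [571.8, 237.6, 217.6]
eef_rot: [0.576, 0.407, 0.578, -0.411]
force: [0.4, 0.3, 0.5]
grip_width: 87.7
```

```bash
python3 - <<'E'
from h import *
o=get_obs();q=o["eef_rot"];M=R.from_quat([q[1],q[2],q[3],q[0]]).as_matrix();print(o["eef_pos"],M.round(3))
p=vision.get_image("wrist");P=cloud(p,o).reshape(-1,3)
r=(np.hypot(P[:,0]-573,P[:,1]-240)<50)&(P[:,2]>118)&(P[:,2]<132);print(r.sum(),cv2.minAreaRect(P[r][:,:2].astype(np.float32)))
E
```

```text
[571.83224439 237.64977992 217.59775042] [[-0.006  0.943  0.331]
 [-0.003  0.331 -0.944]
 [-1.    -0.006  0.   ]]
1292 ((572.7763061523438, 240.06263732910156), (29.75714111328125, 29.55352020263672), 19.670503616333008)
```

Call:
play_rows([
  [87.8, [0.25, 0, 0], [0, 0, 0]],
  [87.8, [0.5, 0, 0], [0, 0, 0]],
  [87.8, [0.75, 0, 0], [0, 0, 0]],
  [87.8, [0.9, 0, 0], [0, 0, 0]],
  [87.8, [0.95, 0, 0], [0, 0, 0]],
  [87.8, [0.95, 0, 0], [0, 0, 0]],
  [87.8, [0.95, 0, 0], [0, 0, 0]],
])

```text
time_s: 4.2
eef_pos: [575.1, 240.6, 108.4]
eef_rot: [0.578, 0.409, 0.577, -0.407]
force: [0.2, 0.9, 0.4]
grip_width: 87.9
```

Call:
play_rows([
  [40, [0, 0, 0], [0, 0, 0]],
  [34, [0, 0, 0], [0, 0, 0]],
  [30, [0, 0, 0], [0, 0, 0]],
  [24, [0, 0, 0], [0, 0, 0]],
  [20, [0, 0, 0], [0, 0, 0]],
  [20, [0, 0, 0], [0, 0, 0]],
  [20, [0, 0, 0], [0, 0, 0]],
  [20, [0, 0, 0], [0, 0, 0]],
  [20, [0, 0, 0], [0, 0, 0]],
  [20, [0, 0, 0], [0, 0, 0]],
], squeeze=35)

```text
time_s: 5.03
eef_pos: [573.7, 240.1, 106.1]
eef_rot: [0.578, 0.408, 0.578, -0.407]
force: [1.7, -0.4, -0.1]
grip_width: 30.1
```

Call:
play_rows([
  [20, [-0.1, 0, 0], [0, 0, 0]],
  [20, [-0.3, 0, 0], [0, 0, 0]],
  [20, [-0.6, 0, 0], [0, 0, 0]],
  [20, [-0.9, 0, 0], [0, 0, 0]],
  [20, [-1, 0, 0], [0, 0, 0]],
  [20, [-1, 0, 0], [0, 0, 0]],
  [20, [-1, 0, 0], [0, 0, 0]],
])

```text
time_s: 5.62
eef_pos: [572.8, 239.8, 225.6]
eef_rot: [0.578, 0.407, 0.578, -0.408]
force: [-0.6, -0.1, -6.3]
grip_width: 29.8
```

```bash
python3 - <<'E'
from h import *
P=np.load("/tmp/w1.npz")["P"].reshape(-1,3)
c=np.array([516.4,-219.1])
k=(abs(P[:,0]-c[0])<110)&(abs(P[:,1]-c[1])<100)
r=k&(P[:,2]>62)&(P[:,2]<72);print("rim",r.sum(),cv2.minAreaRect(P[r][:,:2].astype(np.float32)),np.median(P[r][:,2]))
r=k&(P[:,2]>9)&(P[:,2]<17)
a=np.radians(-8.5);u=np.array([np.cos(a),np.sin(a)]);v=np.array([-u[1],u[0]]);X=(P[:,:2]-c)@u;Y=(P[:,:2]-c)@v
# slot and rim x-edges on -y side
for lo,hi in[(-62,-57),]:
    s=k&(Y>lo)&(Y<hi)&(P[:,2]>62)&(P[:,2]<72); x=np.sort(X[s]); g=np.where(np.diff(x)>8)[0]; print([(x[i].round(1),x[i+1].round(1)) for i in g],x[0],x[-1])
# angle from end edges: outer x at different y
for sgn in(-1,1):
    e=[]
    for y in range(-60,50,5):
        s=k&(abs(Y-y)<2.5)&(P[:,2]>62)&(P[:,2]<72)&(sgn*X>70)
        if s.sum()>4:e.append((y,sgn*np.percentile(sgn*X[s],95)))
    print(sgn,np.polyfit(*np.array(e).T,1))
o=get_obs();print(o["time_s"],o["eef_pos"],o["force"],o["moment"],o["grip_width"])
p=vision.get_image("wrist");Q=cloud(p,o).reshape(-1,3)
k=(np.hypot(Q[:,0]-o["eef_pos"][0],Q[:,1]-o["eef_pos"][1])<100)
for lo,hi in((183,200),):
    r=k&(Q[:,2]>lo)&(Q[:,2]<hi);print(cv2.minAreaRect(Q[r][:,:2].astype(np.float32)),np.percentile(Q[r][:,2],[5,50,95]))
    A=np.c_[Q[r][:,:2]-o["eef_pos"][:2],np.ones(r.sum())];print(np.linalg.lstsq(A,Q[r][:,2],rcond=None)[0])
E
```

```text
rim 3185 ((516.8538818359375, -220.22357177734375), (132.68724060058594, 170.2798309326172), 81.3721694946289) 67.53835659973873
[(np.float64(-35.8), np.float64(-15.0)), (np.float64(39.9), np.float64(59.8))] -84.04533427899601 85.56071395834128
-1 [ 2.72196052e-03 -8.37160460e+01]
1 [5.37856902e-03 8.51300939e+01]
5.6167 [572.80955031 239.80205283 225.57356769] [-0.59955931 -0.08078617 -6.30847703] [0.00112265 0.04154143 0.0101896 ] 29.794223012630237
((565.3712158203125, 259.11260986328125), (152.89414978027344, 77.9298095703125), 19.677892684936523) [184.5693665  190.93473841 192.58950922]
[-8.35905563e-03  2.17731473e-02  1.89345886e+02]
```

Call:
play_rows([
  [20, [0, -0.15, 0.08], [0.039, 0, 0]],
  [20, [0, -0.3, 0.16], [0.078, 0, 0]],
  [20, [0, -0.45, 0.23], [0.118, 0, 0]],
  [20, [0, -0.61, 0.315], [0.157, 0, 0]],
  [20, [0, -0.61, 0.315], [0.157, 0, 0]],
  [20, [0, -0.61, 0.315], [0.157, 0, 0]],
])

```text
time_s: 6.17
eef_pos: [515.2, 178.8, 223.7]
eef_rot: [-0.46, -0.535, -0.462, 0.538]
force: [0.5, -0.0, -4.8]
grip_width: 29.7
```

Call:
play_rows([
  [20, [0, 0.03, 0.2], [0, 0, 0]],
  [20, [0, 0.075, 0.5], [0, 0, 0]],
  [20, [0, 0.12, 0.8], [0, 0, 0]],
  [20, [0, 0.15, 0.99], [0, 0, 0]],
])

```text
time_s: 6.5
eef_pos: [516.7, 57.8, 224.6]
eef_rot: [-0.461, -0.535, -0.462, 0.537]
force: [-0.3, -0.2, -5.5]
grip_width: 29.9
```

Call:
play_rows([
  [20, [0, 0.045, 0.3], [0, 0, 0]],
  [20, [0, 0.09, 0.6], [0, 0, 0]],
  [20, [0, 0.13, 0.85], [0, 0, 0]],
  [20, [0, 0.15, 0.99], [0, 0, 0]],
])

```text
time_s: 6.83
eef_pos: [517.2, -63.1, 224.8]
eef_rot: [-0.461, -0.536, -0.461, 0.537]
force: [0.2, -0.4, -4.1]
grip_width: 30.0
```

Call:
play_rows([
  [20, [0, 0.045, 0.3], [0, 0, 0]],
  [20, [0, 0.09, 0.6], [0, 0, 0]],
  [20, [0, 0.13, 0.85], [0, 0, 0]],
  [20, [0, 0.15, 0.99], [0, 0, 0]],
])

```text
time_s: 7.17
eef_pos: [517.3, -183.5, 224.8]
eef_rot: [-0.461, -0.536, -0.461, 0.536]
force: [0.3, 0.1, -4.3]
grip_width: 29.8
```

Call:
play_rows([
  [20, [0, 0.02, 0.15], [0, 0, 0]],
  [20, [0, 0.049, 0.322], [0, 0, 0]],
  [20, [0, 0.049, 0.322], [0, 0, 0]],
  [20, [0, 0.049, 0.322], [0, 0, 0]],
  [20, [0, 0.049, 0.322], [0, 0, 0]],
])

```text
time_s: 7.58
eef_pos: [516.8, -219.1, 224.9]
eef_rot: [-0.46, -0.536, -0.462, 0.536]
force: [-0.1, -0.2, -5.1]
grip_width: 29.9
```

```bash
cat > chk.py <<'E'
from h import *
o=get_obs();q=o["eef_rot"];M=R.from_quat([q[1],q[2],q[3],q[0]]).as_matrix()
print(round(o["time_s"],2),o["eef_pos"].round(1),"yaw",np.degrees(np.arctan2(M[1,1],M[0,1])).round(2),"down",M[:,0].round(3),"F",o["force"].round(1),"M",o["moment"].round(2),"w",o["grip_width"].round(1))
z0=o["eef_pos"][2]-105+72
for n in["wrist","scene","side"]:
    p=vision.get_image(n);Q=cloud(p,o).reshape(-1,3);d=np.hypot(Q[:,0]-o["eef_pos"][0],Q[:,1]-o["eef_pos"][1])
    r=(d<105)&(abs(Q[:,2]-z0)<6)
    if r.sum()>50:
        # long edges: fit plane + rect
        A=np.c_[Q[r][:,:2]-o["eef_pos"][:2],np.ones(r.sum())]
        print(n,"tote rim",r.sum(),[np.round(x,1) for x in cv2.minAreaRect(Q[r][:,:2].astype(np.float32))],"z-exp",np.median(Q[r][:,2]-z0).round(1),"tilt",np.linalg.lstsq(A,Q[r][:,2],rcond=None)[0].round(3))
    save(p,f"chk_{n}_{int(o['time_s']*100)}.png")
E
python3 chk.py
```

```text
Traceback (most recent call last):
  File "chk.py", line 3, in <module>
    print(round(o["time_s"],2),o["eef_pos"].round(1),"yaw",np.degrees(np.arctan2(M[1,1],M[0,1])).round(2),"down",M[:,0].round(3),"F",o["force"].round(1),"M",o["moment"].round(2),"w",o["grip_width"].round(1))
                                                                                                                                                                                      ^^^^^^^^^^^^^^^^^^^^^
AttributeError: 'float' object has no attribute 'round'
```

```bash
sed -i 's/o\["grip_width"\].round(1)/round(o["grip_width"],1)/' chk.py; python3 chk.py
```

```text
7.58 [ 516.8 -219.1  224.9] yaw -8.6 down [-0.002  0.001 -1.   ] F [-0.1 -0.2 -5.1] M [ 0.03  0.03 -0.02] w 29.9
wrist tote rim 4327 [array([ 520. , -197.8]), array([ 75.9, 152.6]), np.float64(81.3)] z-exp -1.4 tilt [-1.00000e-03  9.00000e-03  1.89895e+02]
scene tote rim 582 [array([ 519.5, -220.2]), array([120.3, 157.2]), np.float64(81.5)] z-exp -1.3 tilt [-5.00000e-03  2.00000e-03  1.90419e+02]
side tote rim 281 [array([ 516.5, -215.9]), array([123.5, 157.1]), np.float64(82.6)] z-exp -1.8 tilt [-1.00000e-03  3.00000e-03  1.90076e+02]
```

Call:
play_rows([
  [20, [0.12, 0, 0.004], [0, 0, 0]],
  [20, [0.25, 0, 0.004], [0, 0, 0]],
  [20, [0.35, 0, 0.004], [0, 0, 0]],
  [20, [0.4, 0, 0.004], [0, 0, 0]],
  [20, [0.4, 0, 0.004], [0, 0, 0]],
  [20, [0.4, 0, 0.004], [0, 0, 0]],
  [20, [0.4, 0, 0.004], [0, 0, 0]],
])

```text
time_s: 8.32
eef_pos: [517.4, -220.3, 178.7]
eef_rot: [0.461, 0.536, 0.461, -0.536]
force: [0.8, -0.1, -5.1]
grip_width: 29.4
```

Call:
play_rows([
  [20, [0.015, 0, 0], [0, 0, 0]],
  [20, [0.03, 0, 0], [0, 0, 0]],
  [20, [0.045, 0, 0], [0, 0, 0]],
  [20, [0.06, 0, 0], [0, 0, 0]],
  [20, [0.06, 0, 0], [0, 0, 0]],
  [20, [0.06, 0, 0], [0, 0, 0]],
])

```text
time_s: 8.82
eef_pos: [516.8, -220.2, 170.7]
eef_rot: [-0.461, -0.536, -0.461, 0.536]
force: [1.0, 0.1, -4.6]
grip_width: 29.8
```

Call:
play_rows([
  [20, [0.01, 0, 0], [0, 0, 0]],
  [20, [0.02, 0, 0], [0, 0, 0]],
  [20, [0.03, 0, 0], [0, 0, 0]],
  [20, [0.04, 0, 0], [0, 0, 0]],
  [20, [0.04, 0, 0], [0, 0, 0]],
  [20, [0.04, 0, 0], [0, 0, 0]],
])

```text
time_s: 9.32
eef_pos: [516.8, -220.1, 166.0]
eef_rot: [-0.461, -0.536, -0.461, 0.536]
force: [0.7, 0.8, -5.2]
grip_width: 29.5
```

The tote's underside is about 8 mm below the rim with no contact force, so the ribs are in the slots. Easing it down.

Call:
play_rows([
  [20, [0.03, 0, 0], [0, 0, 0]],
  [20, [0.06, 0, 0], [0, 0, 0]],
  [20, [0.09, 0, 0], [0, 0, 0]],
  [20, [0.12, 0, 0], [0, 0, 0]],
  [20, [0.15, 0, 0], [0, 0, 0]],
  [20, [0.15, 0, 0], [0, 0, 0]],
  [20, [0.15, 0, 0], [0, 0, 0]],
])

```text
time_s: 9.9
eef_pos: [516.8, -220.1, 147.7]
eef_rot: [-0.461, -0.536, -0.461, 0.536]
force: [0.6, 0.1, -5.0]
grip_width: 30.2
```

Call:
play_rows([
  [20, [0.03, 0, 0], [0, 0, 0]],
  [20, [0.06, 0, 0], [0, 0, 0]],
  [20, [0.09, 0, 0], [0, 0, 0]],
  [20, [0.12, 0, 0], [0, 0, 0]],
  [20, [0.15, 0, 0], [0, 0, 0]],
  [20, [0.15, 0, 0], [0, 0, 0]],
  [20, [0.15, 0, 0], [0, 0, 0]],
])

```text
time_s: 10.48
eef_pos: [516.8, -220.1, 129.8]
eef_rot: [-0.461, -0.536, -0.461, 0.536]
force: [0.2, -0.3, -4.6]
grip_width: 29.7
```

Expected floor contact is near TCP z ≈ 119.

Call:
play_rows([
  [20, [0.02, 0, 0], [0, 0, 0]],
  [20, [0.04, 0, 0], [0, 0, 0]],
  [20, [0.06, 0, 0], [0, 0, 0]],
  [20, [0.075, 0, 0], [0, 0, 0]],
  [20, [0.075, 0, 0], [0, 0, 0]],
])

```text
time_s: 10.9
eef_pos: [516.7, -220.1, 120.6]
eef_rot: [-0.461, -0.536, -0.461, 0.536]
force: [0.4, 0.7, -5.0]
grip_width: 30.0
```

Call:
play_rows([
  [20, [0.008, 0, 0], [0, 0, 0]],
  [20, [0.015, 0, 0], [0, 0, 0]],
  [20, [0.015, 0, 0], [0, 0, 0]],
  [20, [0.015, 0, 0], [0, 0, 0]],
])

```text
time_s: 11.23
eef_pos: [516.9, -220.2, 119.3]
eef_rot: [0.461, 0.536, 0.461, -0.536]
force: [-1.3, -0.2, -4.8]
grip_width: 30.1
```

Call:
play_rows([
  [20, [0.008, 0, 0], [0, 0, 0]],
  [20, [0.008, 0, 0], [0, 0, 0]],
  [20, [0.016, 0, 0], [0, 0, 0]],
  [20, [0.016, 0, 0], [0, 0, 0]],
  [20, [0.016, 0, 0], [0, 0, 0]],
])

```text
time_s: 11.65
eef_pos: [517.0, -220.2, 117.7]
eef_rot: [0.461, 0.536, 0.461, -0.536]
force: [-0.9, 1.9, 3.1]
grip_width: 30.0
```

The floor is found: vertical force went from −5 N (hanging weight) to +3 N. Checking it is level before letting go.

```bash
python3 chk.py
```

```text
11.65 [ 517.  -220.2  117.7] yaw -8.63 down [ 0. -0. -1.] F [-0.9  1.9  3.1] M [ 0.12  0.44 -0.02] w 30.0
wrist tote rim 4311 [array([ 520.1, -198.8]), array([ 76.1, 153.1]), np.float64(81.1)] z-exp -1.4 tilt [-0.0000e+00  8.0000e-03  8.2743e+01]
scene tote rim 474 [array([ 519.6, -221.4]), array([120.8, 154.9]), np.float64(81.7)] z-exp -1.5 tilt [-2.0000e-03  3.0000e-03  8.3206e+01]
side tote rim 267 [array([ 516. , -220.1]), array([127.6, 155.2]), np.float64(81.8)] z-exp -2.3 tilt [-2.0000e-03 -1.0000e-03  8.2633e+01]
```

Call:
play_rows([
  [34, [0, 0, 0], [0, 0, 0]],
  [45, [0, 0, 0], [0, 0, 0]],
  [70, [0, 0, 0], [0, 0, 0]],
  [87.8, [0, 0, 0], [0, 0, 0]],
  [87.8, [0, 0, 0], [0, 0, 0]],
  [87.8, [0, 0, 0], [0, 0, 0]],
  [87.8, [-0.1, 0, 0], [0, 0, 0]],
  [87.8, [-0.3, 0, 0], [0, 0, 0]],
  [87.8, [-0.6, 0, 0], [0, 0, 0]],
  [87.8, [-1, 0, 0], [0, 0, 0]],
  [87.8, [-1, 0, 0], [0, 0, 0]],
])

```text
time_s: 12.72
eef_pos: [520.0, -221.6, 244.8]
eef_rot: [0.464, 0.538, 0.458, -0.535]
force: [1.0, -0.8, -0.1]
grip_width: 87.6
```

Call:
play_rows([
  [87.8, [-0.3, 0, -0.3], [0, 0, 0]],
  [87.8, [-0.6, 0, -0.6], [0, 0, 0]],
  [87.8, [-0.6, 0, -1], [0, 0, 0]],
  [87.8, [-0.6, 0, -1], [0, 0, 0]],
  [87.8, [-0.6, 0, -1], [0, 0, 0]],
])

```text
time_s: 13.13
eef_pos: [535.9, -98.4, 311.8]
eef_rot: [0.463, 0.537, 0.461, -0.534]
force: [-0.6, 0.2, -0.2]
grip_width: 87.9
```

```bash
python3 - <<'E'
from h import *
for n in["scene","side","wrist"]:
    o=get_obs();p=vision.get_image(n);save(p,f"f_{n}.png");Q=cloud(p,o).reshape(-1,3);d=np.hypot(Q[:,0]-517,Q[:,1]+220)
    for nm,a,b,rad in(("rim",76,92,110),("base rim",60,73,120),("post",130,146,40)):
        r=(d<rad)&(Q[:,2]>a)&(Q[:,2]<b)
        if r.sum()>50:
            A=np.c_[Q[r][:,:2]-[517,-220],np.ones(r.sum())]
            print(n,nm,r.sum(),[np.round(x,1) for x in cv2.minAreaRect(Q[r][:,:2].astype(np.float32))],np.median(Q[r][:,2]).round(1),np.linalg.lstsq(A,Q[r][:,2],rcond=None)[0].round(3))
s=cv2.imread("pics/f_scene.png")[150:275,130:270];t=cv2.imread("pics/f_side.png")[120:245,330:470]
cv2.imwrite("pics/final.png",cv2.convertScaleAbs(cv2.resize(np.hstack([s,t]),(800,357),interpolation=cv2.INTER_CUBIC),alpha=1.5))
o=get_obs();print(o["time_s"],o["eef_pos"],o["force"])
E
```

```text
scene rim 658 [array([ 519.1, -222.1]), array([122. , 157.3]), np.float64(81.9)] 82.7 [-2.0000e-03  2.0000e-03  8.2274e+01]
scene base rim 992 [array([ 520.2, -221.5]), array([135.4, 176.5]), np.float64(82.0)] 66.9 [-3.0000e-03 -0.0000e+00  6.6679e+01]
scene post 138 [array([ 518.9, -221. ]), array([30.6, 33.1]), np.float64(81.5)] 137.2 [-9.40000e-02 -4.80000e-02  1.36997e+02]
side rim 363 [array([ 516.8, -217.1]), array([122.6, 155.8]), np.float64(82.6)] 81.6 [-0.0000e+00 -4.0000e-03  8.1745e+01]
side base rim 555 [array([ 517.7, -219.4]), array([142. , 173.7]), np.float64(81.2)] 66.7 [5.0000e-03 0.0000e+00 6.6703e+01]
side post 67 [array([ 517. , -216.8]), array([34.9, 32.1]), np.float64(86.2)] 136.3 [ 4.50000e-02 -3.20000e-02  1.35871e+02]
wrist rim 1122 [array([ 518.3, -205.7]), array([ 93. , 152.5]), np.float64(82.4)] 83.4 [-4.000e-03  1.000e-03  8.262e+01]
wrist base rim 2193 [array([ 519.5, -208.2]), array([109.3, 171.8]), np.float64(81.3)] 66.8 [-2.0000e-03 -2.0000e-03  6.6662e+01]
wrist post 313 [array([ 516.5, -211.3]), array([14. , 28.5]), np.float64(81.3)] 136.5 [-2.70000e-02 -2.22000e-01  1.38178e+02]
13.2833 [ 534.67859003 -101.84846947  309.39781866] [-0.20298239 -0.20791908 -0.59120813]
```

View pics/final.png

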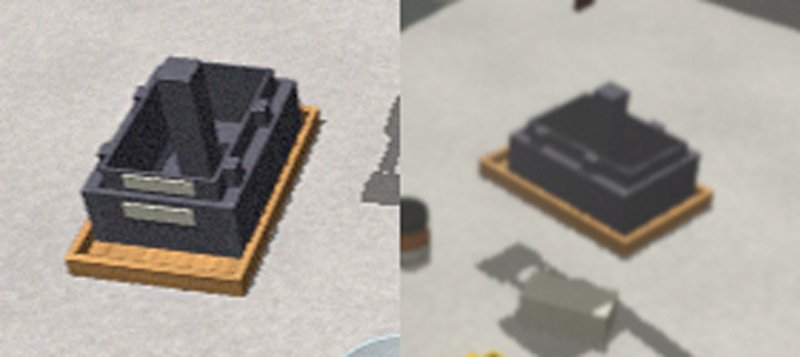

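The tote is nested in the base tote, level, with both plates pointing the same way at (157,183) and (158,214). The tote rim is about 16 mm above the base rim (17 expected), so it is fully home.

```bash
python3 -c "
from station import ctrl; print(ctrl.hand_in())"
```

```text
the job is handed in; nothing more can be done
None
```

The grey tote is nested in the base tote with both label plates pointing the same way. It was released and handed in at about 13 s.

**Turn made:** I did not make the half turn you asked for. The task said the tote stood the wrong way round, but the pictures disagreed. Its plate and ribs (−26 and +50 mm) pointed to world +19.6°, and the base tote's plate and slots pointed to −8.5°. A half turn would have put the ribs on the ledge, so I turned it only about −28° to line the plates up.

**Placing:** I gripped the post and lowered the tote in small steps. The ribs entered the slots with no contact force. At the floor the wrist force went from −5 N (hanging weight) to +3 N, so the press was a few newtons. Then I opened the gripper and backed off.

**Last checks:**
- **Level:** the tote rim is level to under 0.3° in all three cameras.
- **Depth:** the rim is 15 to 17 mm above the base tote's rim, against 17 mm expected, which is within the calibration.
- **Clear of the robot:** the gripper is well clear of the tote.
- **Disagreement:** the side camera puts the tote 3–5 mm further toward +y than the other views. It sees the rim only partly, and the clean seating suggests this is camera error.
- **Other things:** I never touched the bowl, jar, carton or the orange and yellow look-alikes, but did not re-measure their positions.

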